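Pack the paint jars into the round tin at the model railway

ROBOT

A 6-joint arm with a two-finger parallel gripper is mounted at the origin on the work surface. World frame = base frame: x ahead of the robot, y to its left, z up, the work surface at z = 0. Lengths are in mm, angles in degrees, forces in N, time in s.
With the tool pointing down it reaches from about 300 to 850 mm from the base axis. Payload 4.2 kg.
Tool frame: the origin (TCP) lies on the centre line of the jaws, within the pads' length; the fingertips stand 11 mm ahead of it and the grasp point (between the pads) lies 8 mm behind it; z points along the fingers, y is the direction in which the jaws open and shut (so a half turn about z gives the same grasp; the last joint's range is limited). The gripper opens to 91 mm and grips with 3 to 60 N. Pads are 32 mm wide; open, the fingers measure 118 mm over their backs; the gripper's body (76 mm by 178 mm) begins 60 mm behind the grasp point.
Start: joints at [-64.916, 18.312, 89.639, -0, 72.044, -1.146], TCP at [254.141, -515.805, 224.976] pointing down, gripper open.
Joint ranges: [-177.97, 177.97], [-48.28, 115.42], [12.27, 149.76], [-77.06, 257.06], [2.81, 150.46], [-146.56, 146.56]. Speed limits (degrees/s): [147.25, 147.25, 180, 180, 180, 180].

INTERFACE

Orientations are given as [roll, pitch, yaw] about the fixed x, y, z axes, in that order (R = Rz(yaw) Ry(pitch) Rx(roll)).
In Python, from workcell import env, grab_frame gives the robot as it stands. The module is installed in compiled form; this text tells all that it offers.
- The arm moves only by the tool arm_command, never from a script. Its argument "series" is one flat list of numbers, 6 for each row, row after row: the shift along the world's x, y, z each as a share of 400 mm, from -1 to 1, then the turn, a rotation vector about the world's x, y, z each as a share of 45 degrees, from -1 to 1. A call has 1 to 20 rows; each row shifts and turns the commanded pose from where the row before left it; what a row does not reach is not made up. A row lasts 1/12 s, in which the tool goes at most 41.7 mm and 7.16 degrees, less where a joint would pass 70% of its speed; a pose out of reach is approached as far as the arm can. A call with a number of a shift or a turn outside -1 to 1 is refused whole. A call with a gripper value outside its range is refused whole. "hand" is the opening, from 0 (shut) to 1 (fully open), set as the call begins (left out, the last holds). The fingers move at their own pace and stop on an object; "newtons" is the grip in N (left out, the last holds). Time passes only in rows, so rows that do not move let the fingers close. It gives the time, the measured TCP pose, the force and the opening at its end, in the units of the state.
- env.state(): the state, without advancing time (a new reading comes with each control period).
- grab_frame(name): name is "side" or "top"; returns a dict with "frame" (384x512x3 uint8, red, green, blue), "intrinsics" (3x3 intrinsics, pixels), "R" (3x3) and "t" (3): a world point X has camera coordinates R X + t. Camera axes: x right, y down, z forward; pixel columns grow to the right and rows downward; lengths in mm; the calibration is good to about 2 mm. A picture is of the moment at which its call begins. There is no depth.
- env.job_done(): hands the job in, once; it reports no verdict.
The state is a dict: "time_s": time; "qpos": joint angles; "qvel": joint speeds; "effort": joint torques, N m; "ee_pos": TCP position; "ee_rot": TCP orientation; "force": force on the tool from outside, world axes, zero at the start; "torque": the same for the moment, N m; "gripper_width": finger opening in mm.
Only numpy, scipy, OpenCV 4.12 (cv2) and the standard library are available. Lean on these libraries where they do the work, as an engineer would, in place of code of your own. Each camera call takes 0.05 s, during which the arm holds its last target.

TASK

Pack all seven paint jars into the round tin, standing upright on its floor with the red jar in the middle and the other six in a ring round it; the four already inside stand anyhow, so shift those that are in the way. Set the jars down without dropping or tipping them, leave the models where they are, and do not touch the lamp mast.

Things in the scene. Friction and masses are not known exactly. Their poses are not given: they have to be found in the camera images.
- tin: open, shallow, round steel tin, fixed to the board: 221 mm outside, 216 mm inside diameter, 45 mm high, floor 4 mm thick; origin at the centre of its underside, z up. Seven jars fit only as one in the middle with six round it, with about 3 mm to spare between neighbours. Four jars already stand in it.
- red_jar_center (a point): screw-top plastic paint jar, red body 68 mm in diameter and 56 mm high, its lower edge bevelled 6 mm, with a plain white cylindrical cap 32 mm in diameter and 40 mm tall on top (96 mm in all), about 0.2 kg; round, so its yaw means nothing. Site at its centre, 48 mm above its foot; grip it by the cap (76 to 84 mm above the foot). Starts on the board.
- green_jar_center (a point): screw-top plastic paint jar, green body 68 mm in diameter and 56 mm high, its lower edge bevelled 6 mm, with a plain white cylindrical cap 32 mm in diameter and 40 mm tall on top (96 mm in all), about 0.2 kg; round, so its yaw means nothing. Site at its centre, 48 mm above its foot; grip it by the cap (76 to 84 mm above the foot). Starts on the board.
- blue_jar_center (a point): screw-top plastic paint jar, blue body 68 mm in diameter and 56 mm high, its lower edge bevelled 6 mm, with a plain white cylindrical cap 32 mm in diameter and 40 mm tall on top (96 mm in all), about 0.2 kg; round, so its yaw means nothing. Site at its centre, 48 mm above its foot; grip it by the cap (76 to 84 mm above the foot). Starts on the board.
- yellow_jar_center (a point): screw-top plastic paint jar, yellow body 68 mm in diameter and 56 mm high, its lower edge bevelled 6 mm, with a plain white cylindrical cap 32 mm in diameter and 40 mm tall on top (96 mm in all), about 0.2 kg; round, so its yaw means nothing. Site at its centre, 48 mm above its foot; grip it by the cap (76 to 84 mm above the foot). Starts standing loosely somewhere in the tin.
- brown_jar_center (a point): screw-top plastic paint jar, brown body 68 mm in diameter and 56 mm high, its lower edge bevelled 6 mm, with a plain white cylindrical cap 32 mm in diameter and 40 mm tall on top (96 mm in all), about 0.2 kg; round, so its yaw means nothing. Site at its centre, 48 mm above its foot; grip it by the cap (76 to 84 mm above the foot). Starts standing loosely somewhere in the tin.
- grey_jar_center (a point): screw-top plastic paint jar, grey body 68 mm in diameter and 56 mm high, its lower edge bevelled 6 mm, with a plain white cylindrical cap 32 mm in diameter and 40 mm tall on top (96 mm in all), about 0.2 kg; round, so its yaw means nothing. Site at its centre, 48 mm above its foot; grip it by the cap (76 to 84 mm above the foot). Starts standing loosely somewhere in the tin.
- black_jar_center (a point): screw-top plastic paint jar, black body 68 mm in diameter and 56 mm high, its lower edge bevelled 6 mm, with a plain white cylindrical cap 32 mm in diameter and 40 mm tall on top (96 mm in all), about 0.2 kg; round, so its yaw means nothing. Site at its centre, 48 mm above its foot; grip it by the cap (76 to 84 mm above the foot). Starts standing loosely somewhere in the tin.
- mast: slim grey lattice yard-lamp mast, fixed, 200 mm tall, 18 mm square on a 36 mm square foot, with a 30 mm square head; origin at the centre of its foot. Not to be touched
- hut: loose model brick hut with grey roof and chimney, 48 mm square, 85 mm tall; origin under its centre. Leave alone
- water_tower: loose model water tower: brick column with a dark round tank 49 mm in diameter, 103 mm tall; origin under its centre. Leave alone
- railcar: loose cream and blue model railcar 190 x 32 x 48 mm (long along its x); origin under its centre. Leave alone
- tank_wagon: loose green model tank wagon 118 x 28 x 45 mm (long along its x); origin under its centre. Leave alone
- drum_wagon: loose model flat wagon carrying three cable drums, 130 x 32 x 54 mm (long along its x); origin under its centre. Leave alone
- van: loose blue model van 60 x 26 x 28 mm; origin under its centre. Leave alone
- oil_tank: loose grey round model storage tank, 64 mm in diameter, 56 mm tall; origin under its centre. Leave alone
Mind the look-alikes: they are no part of the job. Of the things that look like the part that bears blue_jar_center, the larger one is meant.

How it is judged (in metres and radians):
At the end, for the whole second after the job is handed in: All seven jars stand on the tin's floor (centre 49 to 56 mm above the tin's underside, tilt under 0.06 rad, at rest), the red one's axis within 15 mm of the tin's and the others' within 80 mm (z of red_jar_center in the frame of tin between 0.049 and 0.056 m and horizontal distance between red_jar_center and tin below 0.015 m and angle between each of red_jar_center, green_jar_center, blue_jar_center, yellow_jar_center, brown_jar_center, grey_jar_center, black_jar_center's own z axis and vertical below 0.06 rad and linear speed of each of red_jar, green_jar, blue_jar, yellow_jar, brown_jar, grey_jar, black_jar below 0.02 m/s and z of green_jar_center in the frame of tin between 0.049 and 0.056 m and horizontal distance between each of green_jar_center, blue_jar_center, yellow_jar_center, brown_jar_center, grey_jar_center, black_jar_center and tin below 0.08 m and z of blue_jar_center in the frame of tin between 0.049 and 0.056 m and z of yellow_jar_center in the frame of tin between 0.049 and 0.056 m and z of brown_jar_center in the frame of tin between 0.049 and 0.056 m and z of grey_jar_center in the frame of tin between 0.049 and 0.056 m and z of black_jar_center in the frame of tin between 0.049 and 0.056 m); the robot touches nothing.
It fails at once if a model is shifted by more than 20 mm (distance of any of hut, water_tower, railcar, tank_wagon, drum_wagon, van, oil_tank from where it was at the start of the episode above 0.02 m).
It fails at once if a model building or vehicle is tipped over (angle between any of hut, water_tower, railcar, tank_wagon, drum_wagon, van, oil_tank's own z axis and vertical above 0.5 rad).
It fails at once if the lamp mast is touched (more than 2 N) (contact force between mast and anything else above 2 N).
It fails at once if a jar is tipped by more than 40 degrees (angle between any of red_jar_center, green_jar_center, blue_jar_center, yellow_jar_center, brown_jar_center, grey_jar_center, black_jar_center's own z axis and vertical above 0.7 rad).
It fails at once if a jar is dropped (moves faster than 0.6 m/s, as after a fall of 20 mm, with no finger on it) ((linear speed of red_jar above 0.6 m/s and contact force between red_jar and the fingers below 0.05 N) or (linear speed of green_jar above 0.6 m/s and contact force between green_jar and the fingers below 0.05 N) or (linear speed of blue_jar above 0.6 m/s and contact force between blue_jar and the fingers below 0.05 N) or (linear speed of yellow_jar above 0.6 m/s and contact force between yellow_jar and the fingers below 0.05 N) or (linear speed of brown_jar above 0.6 m/s and contact force between brown_jar and the fingers below 0.05 N) or (linear speed of grey_jar above 0.6 m/s and contact force between grey_jar and the fingers below 0.05 N) or (linear speed of black_jar above 0.6 m/s and contact force between black_jar and the fingers below 0.05 N)).
It also fails if it takes over 72 s, if anything falls off the work surface, if the arm or the gripper's body presses on something with over 40 N, if the wrist force passes 120 N, or if a joint passes its speed limit or range.

## Working session

There is one attempt and no reset: what is moved stays moved. The work goes in short steps, Python scripts to look and compute and a tool call to move; the robot and the scene stay as the last step left them, time stands still between calls to the robot, and variables do not carry over. Pictures are saved under pics/ and viewed, and the job is handed in when it is done.

Besides the shell and the picture viewer there is one more tool, called by a JSON object that holds its "api" and its "payload". arm_command: Moves the arm, as the interface text tells. Shift numbers are shares of 400 mm and turn numbers shares of 45 degrees, none past 1 either way. Its arguments: {"type":"object","properties":{"series":{"type":"array"},"hand":{"type":"number"},"newtons":{"type":"number"}},"required":["series"]}

```bash
mkdir -p pics; cat > h.py <<'E'
import numpy as np, cv2
from workcell import env, grab_frame
def ray(f,u,v,z):
    K=np.array(f["intrinsics"]);R=np.array(f["R"]);t=np.array(f["t"])
    d=R.T@np.linalg.inv(K)@np.array([u,v,1.]); c=-R.T@t
    return c+d*(z-c[2])/d[2]
def proj(f,X):
    p=np.array(f["R"])@np.array(X,float)+np.array(f["t"]);p=np.array(f["intrinsics"])@p
    return p[:2]/p[2]
def save(f,n): cv2.imwrite("pics/"+n,cv2.cvtColor(f["frame"],cv2.COLOR_RGB2BGR))
E
python3 - <<'E'
from h import *
for n in("top","side"):
    f=grab_frame(n);save(f,n+"0.png");print(n,-np.array(f["R"]).T@f["t"],f["R"],f["intrinsics"])
print(env.state())
E
```

```text
top [ 251.58406731    7.37108741 1668.76040173] [[ 0.00596618 -0.99998134 -0.00131691]
 [-0.98080228 -0.00559505 -0.19492456]
 [ 0.19491356  0.00245458 -0.98081735]] [[485.9691665    0.         252.40024199]
 [  0.         485.9691665  194.9165239 ]
 [  0.           0.           1.        ]]
side [145.84579684 836.99089966 950.09872   ] [[-0.88358853 -0.46781461  0.02051356]
 [-0.3322072   0.59538083 -0.73154634]
 [ 0.33001469 -0.6532007  -0.68148305]] [[451.53842434   0.         251.24138204]
 [  0.         451.53842434 194.38779478]
 [  0.           0.           1.        ]]
{'time_s': 0.1, 'qpos': array([-6.49149220e+01,  1.83473505e+01,  8.96996284e+01, -1.27376397e-03,
        7.20435995e+01, -1.14667292e+00]), 'qvel': array([-0.03749363, -0.01993093, -0.20728849, -0.07547691, -0.10317716,
        0.05266648]), 'effort': array([ 7.21042306e-04, -4.13330805e+01, -2.32509828e+01,  7.29384064e-02,
        4.22038184e-02, -5.27301108e-05]), 'ee_pos': array([ 253.95481715, -515.39446359,  224.20919169]), 'ee_rot': array([-1.79909415e+02, -6.01787919e-04,  2.62321441e+01]), 'force': array([ 0.10661489, -0.37598975,  0.04814621]), 'torque': array([ 0.03049707,  0.03327791, -0.00317452]), 'gripper_width': 91.00870231374351}
```

View pics/top0.png

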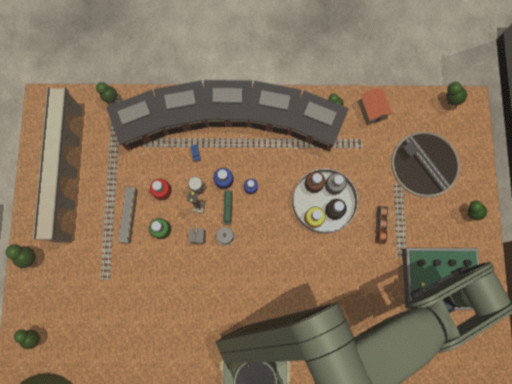

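View pics/side0.png

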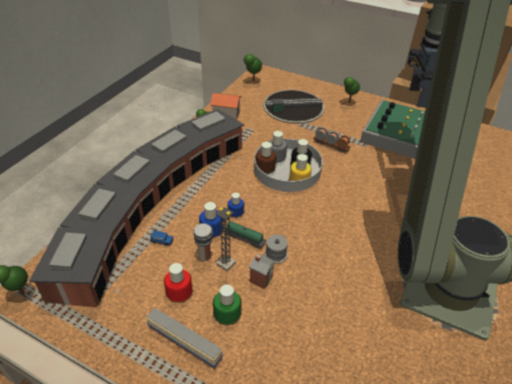

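Top view: board jars red (160,189), green (159,228), large blue (223,178), small look-alike blue (251,186). The tin is at (325,201), with brown (316,181), grey (337,183), yellow (316,216) and black (337,208) inside. The mast and water tower are near (195,195). Next I crop in close.

```bash
python3 - <<'E'
from h import *
f=grab_frame("top");g=grab_frame("side")
a=cv2.cvtColor(f["frame"],cv2.COLOR_RGB2BGR);b=cv2.cvtColor(g["frame"],cv2.COLOR_RGB2BGR)
cv2.imwrite("pics/c1.png",cv2.resize(a[150:250,110:270],None,fx=5,fy=5,interpolation=cv2.INTER_CUBIC))
cv2.imwrite("pics/c2.png",cv2.resize(a[160:240,280:400],None,fx=6,fy=6,interpolation=cv2.INTER_CUBIC))
cv2.imwrite("pics/c3.png",cv2.resize(b[125:345,140:350],None,fx=2.7,fy=2.7,interpolation=cv2.INTER_CUBIC))
E
```

```text
(no output)
```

View pics/c1.png

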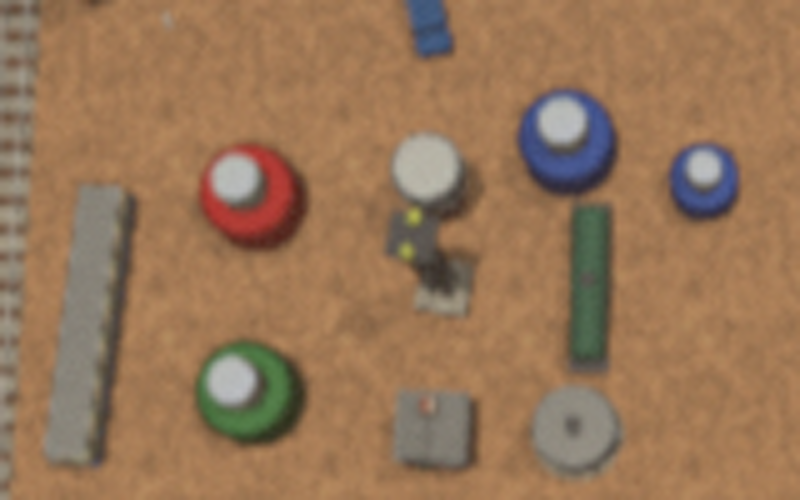

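View pics/c2.png

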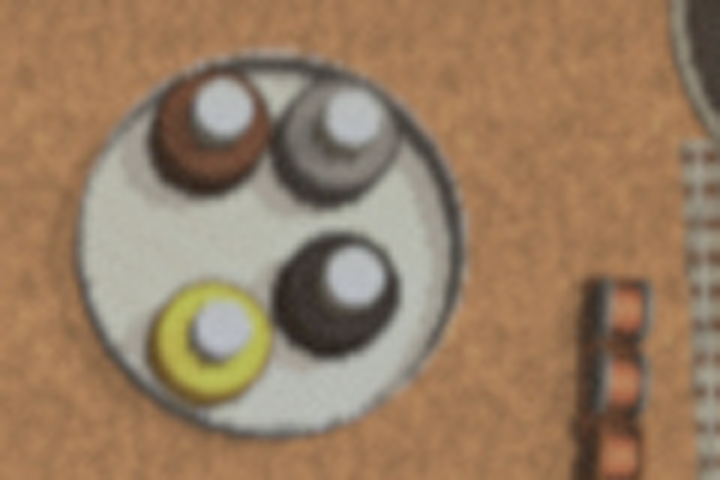

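View pics/c3.png

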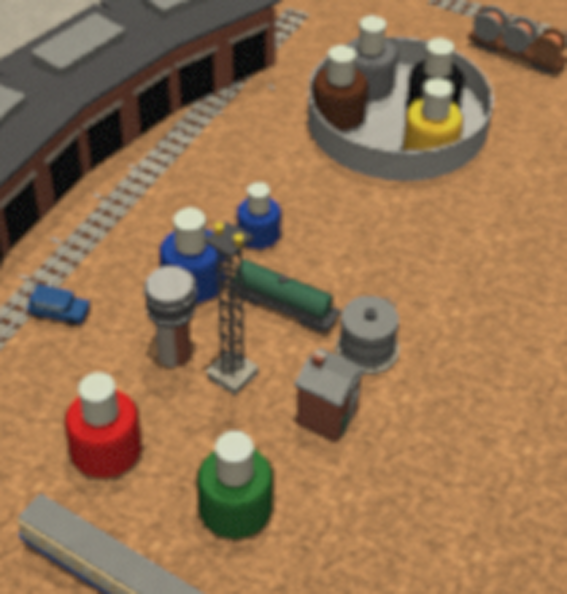

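The crops confirm it: the large blue jar is at top pixel ~(223,175), and the small blue one at (251,184) is the look-alike. The mast foot is at ~(198,207). Now I measure.

```bash
cat >> h.py <<'E'
def caps(f,guess,z,r=6):
    """cap-top centroid: bright, colourless blob near the guess pixel"""
    im=cv2.resize(f["frame"],None,fx=4,fy=4,interpolation=cv2.INTER_CUBIC)
    hsv=cv2.cvtColor(im,cv2.COLOR_RGB2HSV).astype(int)
    out={}
    for n,(u,v) in guess.items():
        m=((hsv[...,2]>172)&(hsv[...,1]<45)).astype(np.uint8)
        msk=np.zeros_like(m);cv2.circle(msk,(int(u*4+2),int(v*4+2)),int(r*4),1,-1);m&=msk
        nn,l,s,c=cv2.connectedComponentsWithStats(m)
        if nn<2: out[n]=None;continue
        i=1+np.argmax(s[1:,4]);cu,cv_=(c[i]-1.5)/4
        zz=z[n] if isinstance(z,dict) else z
        out[n]=(np.round(ray(f,cu,cv_,zz)[:2],1),np.round((cu,cv_),2),s[i,2:]/4)
    return out
E
python3 - <<'E'
from h import *
f=grab_frame("top")
P=lambda c,k,x0,y0:(x0+c/k,y0+k*0)
G=dict(red=(110+236/5,150+180/5),green=(110+232/5,150+381/5),blue=(110+562/5,150+122/5),small=(110+703/5,150+168/5),
brown=(280+223/6,160+108/6),grey=(280+353/6,160+114/6),yellow=(280+221/6,160+327/6),black=(280+355/6,160+277/6))
z={n:96 for n in G};z.update(brown=100,grey=100,yellow=100,black=100,small=65)
for n,o in caps(f,G,z).items(): print(n,o)
# tin rim ellipse points by extremes in crop (px*6)
def r(u,v,z):return np.round(ray(f,u,v,z)[:2],1)
k=6
for nm,(cu,cv_) in dict(L=(78,240),R=(465,240),T=(272,52),B=(272,436)).items(): print(nm,r(280+cu/6,160+cv_/6,45))
M=dict(masthead=(412,233,200),mastfoot=(442,290,8),wt=(427,166,103),wtfoot=(0,0,0),hutchim=(430,405,85),hutL=(398,425,70),hutR=(472,425,70),oil=(575,427,56),oilL=(532,427,56),tankwT=(590,207,45),tankwB=(588,362,45),van0=(410,5,28),van1=(432,50,28),rcTL=(80,188,48),rcTR=(122,188,48),rcBL=(50,460,48),rcBR=(95,460,48))
for n,(a,b,zz) in M.items(): print(n,r(110+a/5-.4,150+b/5-.4,zz))
print(r(382,207,50),r(382,240,50))
E
```

```text
red (array([596.6, 330.2]), array([156.25, 184.78]), array([  8. ,   7.5, 200.5]))
green (array([460.6, 325.9]), array([155.7 , 225.52]), array([  8.25,   8.25, 202.5 ]))
blue (array([635.8, 113.1]), array([221.94, 173.64]), array([  8.25,   7.5 , 191.  ]))
small (array([611.7,  18.4]), array([250.39, 182.9 ]), array([ 5.5 ,  5.25, 91.5 ]))
brown (array([ 623.5, -202.1]), array([316.89, 177.47]), array([  8. ,   8. , 187.5]))
grey (array([ 618.7, -273.6]), array([338.53, 179.  ]), array([  7.75,   7.75, 189.5 ]))
yellow (array([ 501.4, -199.9]), array([316.96, 213.9 ]), array([  8.5 ,   8.25, 229.  ]))
black (array([ 529.3, -271.9]), array([338.77, 205.58]), array([  8.25,   8.  , 198.5 ]))
L [ 557.4 -126.7]
R [ 558.7 -345.9]
T [ 667.8 -239.1]
B [ 446.6 -234. ]
masthead [538.4 197.1]
mastfoot [535.7 199.9]
wt [602.4 201.1]
wtfoot [745.2 522.1]
hutchim [446.1 196.7]
hutL [434.5 219.2]
hutR [434.8 170.3]
oil [435.5 103.1]
oilL [435.3 131.8]
tankwT [587.4  96.1]
tankwB [480.7  95.8]
van0 [734.9 225.6]
van1 [702.3 209.2]
rcTL [598.  444.3]
rcTR [598.2 415.6]
rcBL [412.3 453.7]
rcBR [412.5 423.7]
[ 534.2 -426.6] [ 422.5 -421.5]
```

```bash
python3 - <<'E'
from h import *
f=grab_frame("top")
im=cv2.resize(f["frame"],None,fx=4,fy=4,interpolation=cv2.INTER_CUBIC)
# rim pts: along rays from approx centre, outermost transition to cork (red-blue large) 
d=im[...,0].astype(int)-im[...,2].astype(int)
pts=[]
for a in np.radians(np.arange(0,360,4)):
    best=None
    for r in np.arange(122,96,-.25):
        p=proj(f,[558+r*np.cos(a),-235.5+r*np.sin(a),45])
        u,v=p*4+1.5
        if d[int(round(v)),int(round(u))]<45: best=r;break
    if best: pts.append([558+best*np.cos(a),-235.5+best*np.sin(a)])
pts=np.array(pts)
for it in range(4):
    A=np.c_[2*pts,np.ones(len(pts))];s=np.linalg.lstsq(A,(pts**2).sum(1),rcond=None)[0]
    R=np.sqrt(s[2]+s[0]**2+s[1]**2);e=np.hypot(*(pts-s[:2]).T)-R
    print(s[:2],R,len(pts),e.std()); pts=pts[abs(e)<max(1.5*e.std(),.8)]
for n,z in dict(red=96,grey=100).items(): pass
E
```

```text
[ 557.70854577 -234.07086099] 111.73213212644295 90 1.3303613997249466
[ 557.87684088 -234.28874052] 111.76311449876485 80 1.1094947133785367
[ 557.97517678 -234.53828708] 111.78798346993952 68 0.8825824672571276
[ 558.08063812 -234.63417501] 111.81338262071269 57 0.6719400811805354
```

{"api": "arm_command", "payload": {"series": [0.0573,0.0508,0,0,0,-0.0486,0.0573,0.0508,0,0,0,-0.0486,0.0573,0.0508,0,0,0,-0.0486,0.0573,0.0508,0,0,0,-0.0486,0.0573,0.0508,0,0,0,-0.0486,0.0573,0.0508,0,0,0,-0.0486,0.0573,0.0508,0,0,0,-0.0486,0.0573,0.0508,0,0,0,-0.0486,0.0573,0.0508,0,0,0,-0.0486,0.0573,0.0508,0,0,0,-0.0486,0.0573,0.0508,0,0,0,-0.0486,0.0573,0.0508,0,0,0,-0.0486,0,0,0,0,0,0,0,0,0,0,0,0], "hand": 0.6, "newtons": 20}}

```text
time_s: 1.47
ee_pos: [529.9, -270.9, 224.6]
ee_rot: [180.0, 0.0, 0.2]
force: [-1.4, 0.8, 0.1]
gripper_width: 55.0
```

{"api": "arm_command", "payload": {"series": [0,0,-0.06,0,0,0,0,0,-0.06,0,0,0,0,0,-0.06,0,0,0,0,0,-0.06,0,0,0,0,0,-0.0525,0,0,0,0,0,-0.04,0,0,0,0,0,-0.025,0,0,0,0,0,-0.0125,0,0,0,0,0,0,0,0,0,0,0,0,0,0,0]}}

```text
time_s: 2.3
ee_pos: [529.4, -272.6, 77.7]
ee_rot: [180.0, -0.1, -0.0]
force: [1.4, 0.2, -0.5]
gripper_width: 54.9
```

```bash
python3 - <<'E'
from h import *
s=env.state();print(s['ee_pos'],s['force'])
g=grab_frame("side");b=cv2.cvtColor(g["frame"],cv2.COLOR_RGB2BGR)
cv2.imwrite("pics/d1.png",cv2.resize(b[80:220,220:360],None,fx=4,fy=4,interpolation=cv2.INTER_CUBIC))
E
```

```text
[ 529.38438176 -272.5846448    77.6646729 ] [ 1.4455438   0.21250294 -0.48362229]
```

View pics/d1.png

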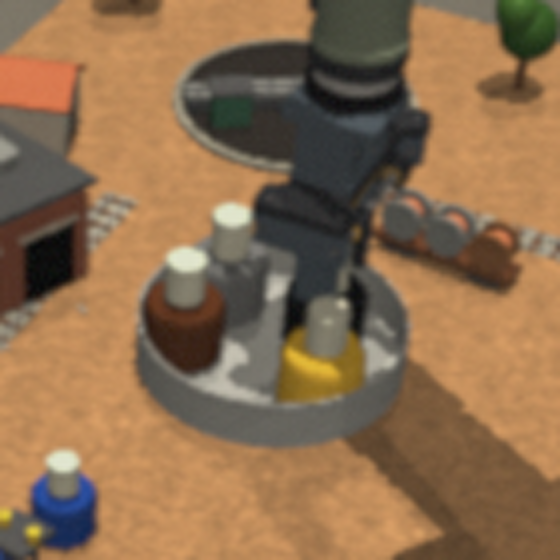

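Side view: the fingers straddle the black cap at crop (325,310), with yellow and the others clear. Closing and lifting slightly.

{"api": "arm_command", "payload": {"series": [0,0,0,0,0,0,0,0,0,0,0,0,0,0,0,0,0,0,0,0,0,0,0,0,0,0,0,0,0,0,0,0,0.01,0,0,0,0,0,0.01,0,0,0,0,0,0,0,0,0], "hand": 0.2, "newtons": 20}}

```text
time_s: 3.02
ee_pos: [529.5, -272.1, 85.7]
ee_rot: [180.0, -0.1, -0.0]
force: [0.3, -0.7, -1.4]
gripper_width: 31.6
```

{"api": "arm_command", "payload": {"series": [-0.022,0.003,0,0,0,0,-0.022,0.003,0,0,0,0,-0.022,0.003,0,0,0,0,-0.023,0.003,0,0,0,0,0,0,0,0,0,0,0,0,0,0,0,0,0,0,-0.007,0,0,0,0,0,-0.007,0,0,0,0,0,-0.005,0,0,0,0,0,0,0,0,0,0,0,0,0,0,0]}}

```text
time_s: 3.93
ee_pos: [494.0, -267.3, 77.5]
ee_rot: [180.0, -0.0, -0.0]
force: [0.6, 0.9, 1.0]
gripper_width: 31.7
```

{"api": "arm_command", "payload": {"series": [0,0,0,0,0,0,0,0,0,0,0,0,0,0,0,0,0,0,0,0,0.05,0,0,0,0,0,0.08,0,0,0,0,0,0.08,0,0,0,0,0,0,0,0,0], "hand": 0.5}}

```text
time_s: 4.52
ee_pos: [496.9, -269.0, 167.6]
ee_rot: [179.6, -0.6, -0.0]
force: [0.2, -1.1, 1.3]
gripper_width: 45.4
```

```bash
python3 - <<'E'
from h import *
f=grab_frame("top");s=env.state();print(s['ee_pos'],s['gripper_width'],s['time_s'])
a=cv2.cvtColor(f["frame"],cv2.COLOR_RGB2BGR)
cv2.imwrite("pics/e1.png",cv2.resize(a[150:270,260:420],None,fx=5,fy=5,interpolation=cv2.INTER_CUBIC))
E
```

```text
[ 495.61095889 -268.33900626  164.86398144] 45.55632061161245 4.5667
```

View pics/e1.png

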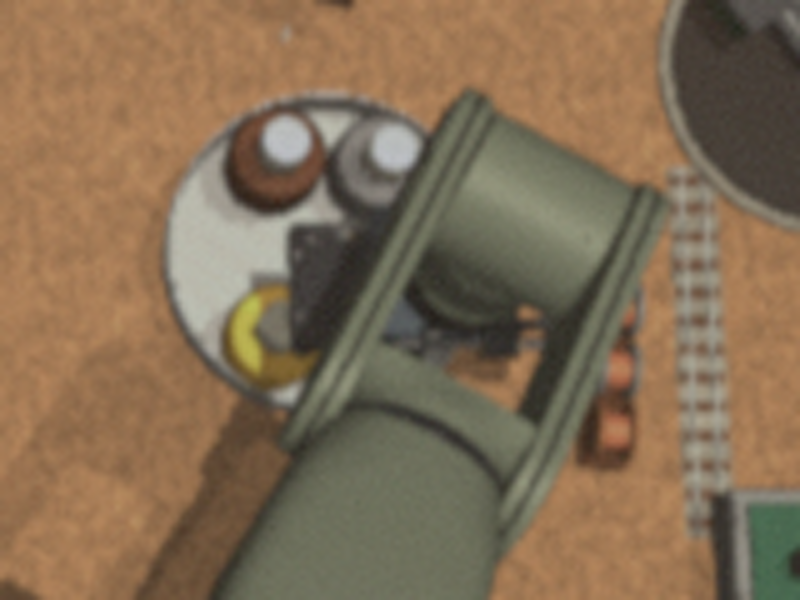

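The arm hides the slot from the top, so I'll check after it moves. Now yellow: move over it and descend.

{"api": "arm_command", "payload": {"series": [0.005,0.042,0,0,0,0,0.005,0.042,0,0,0,0,0.005,0.042,0,0,0,0,0.005,0.042,0,0,0,0,0,0,0,0,0,0,0,0,-0.05,0,0,0,0,0,-0.05,0,0,0,0,0,-0.05,0,0,0,0,0,-0.03,0,0,0,0,0,-0.02,0,0,0,0,0,-0.01,0,0,0,0,0,0,0,0,0,0,0,0,0,0,0], "hand": 0.55}}

```text
time_s: 5.65
ee_pos: [501.9, -200.3, 77.6]
ee_rot: [180.0, -0.0, -0.0]
force: [-0.8, -0.3, -0.6]
gripper_width: 50.4
```

{"api": "arm_command", "payload": {"series": [0,0,0,0,0,0,0,0,0,0,0,0,0,0,0,0,0,0,0,0,0,0,0,0,0,0,0,0,0,0,0,0,0.01,0,0,0,0,0,0.01,0,0,0,0,0,0,0,0,0], "hand": 0.2}}

```text
time_s: 6.32
ee_pos: [501.8, -200.1, 86.0]
ee_rot: [180.0, -0.0, -0.0]
force: [0.7, 0.8, -1.7]
gripper_width: 31.4
```

{"api": "arm_command", "payload": {"series": [-0.005,0.006,0,0,0,0,-0.005,0.005,0,0,0,0,0,0,0,0,0,0,0,0,-0.007,0,0,0,0,0,-0.007,0,0,0,0,0,-0.006,0,0,0,0,0,0,0,0,0,0,0,0,0,0,0]}}

```text
time_s: 6.98
ee_pos: [499.3, -196.1, 78.1]
ee_rot: [179.9, -0.2, -0.0]
force: [4.7, -2.3, 3.0]
gripper_width: 31.4
```

{"api": "arm_command", "payload": {"series": [0,0,0,0,0,0,0,0,0,0,0,0,0,0,0,0,0,0,0,0,0.02,0,0,0,0,0,0.04,0,0,0,0,0,0.06,0,0,0,0,0,0.08,0,0,0,0,0,0.08,0,0,0,0,0,0.08,0,0,0,0,0,0.08,0,0,0,0,0,0.08,0,0,0,0,0,0,0,0,0], "hand": 0.5}}

```text
time_s: 7.98
ee_pos: [499.7, -196.3, 292.6]
ee_rot: [179.7, -0.6, -0.0]
force: [1.0, -0.0, 0.6]
gripper_width: 45.6
```

{"api": "arm_command", "payload": {"series": [-0.006,0.04,0,0,0,0,-0.006,0.08,0,0,0,0,-0.006,0.085,0,0,0,0,-0.006,0.085,0,0,0,0,-0.006,0.085,0,0,0,0,-0.006,0.085,0,0,0,0,-0.006,0.085,0,0,0,0,-0.006,0.085,0,0,0,0,-0.006,0.085,0,0,0,0,-0.006,0.085,0,0,0,0,-0.006,0.085,0,0,0,0,-0.006,0.085,0,0,0,0,-0.006,0.085,0,0,0,0,-0.006,0.085,0,0,0,0,-0.006,0.085,0,0,0,0,-0.003,0.079,0,0,0,0,0,0,0,0,0,0,0,0,0,0,0,0]}}

```text
time_s: 9.48
ee_pos: [459.4, 326.9, 284.5]
ee_rot: [179.9, 0.1, 0.1]
force: [-0.2, 0.4, -0.3]
gripper_width: 45.6
```

```bash
python3 - <<'E'
from h import *
f=grab_frame("top");s=env.state();print(s['ee_pos'],s['gripper_width'],s['time_s'])
a=cv2.cvtColor(f["frame"],cv2.COLOR_RGB2BGR)
cv2.imwrite("pics/e2.png",cv2.resize(a[150:250,270:390],None,fx=6,fy=6,interpolation=cv2.INTER_CUBIC))
G={n:tuple(proj(f,[x,y,100])) for n,(x,y) in dict(brown=(623.5,-202),grey=(618.7,-273.6),yellow=(499,-196),black=(494,-267.5)).items()}
for n,o in caps(f,G,100).items(): print(n,o,o[0]-[558,-234.7],np.hypot(*(o[0]-[558,-234.7])))
E
```

```text
[459.68644132 325.76538859 284.78422828] 45.21975715205773 9.5333
brown (array([ 623.6, -202.1]), array([316.9 , 177.44]), array([  8.25,   8.25, 200.5 ])) [65.6 32.6] 73.25380536190596
grey (array([ 618.7, -273.8]), array([338.57, 179.01]), array([  8.25,   8.  , 204.25])) [ 60.7 -39.1] 72.20318552529388
yellow (array([ 499.3, -196.1]), array([315.81, 214.5 ]), array([  8.5 ,   8.75, 238.  ])) [-58.7  38.6] 70.25418137022164
black (array([ 494.9, -266.5]), array([337.42, 215.97]), array([  7.75,   8.  , 203.25])) [-63.1 -31.8] 70.66010189633188
```

View pics/e2.png

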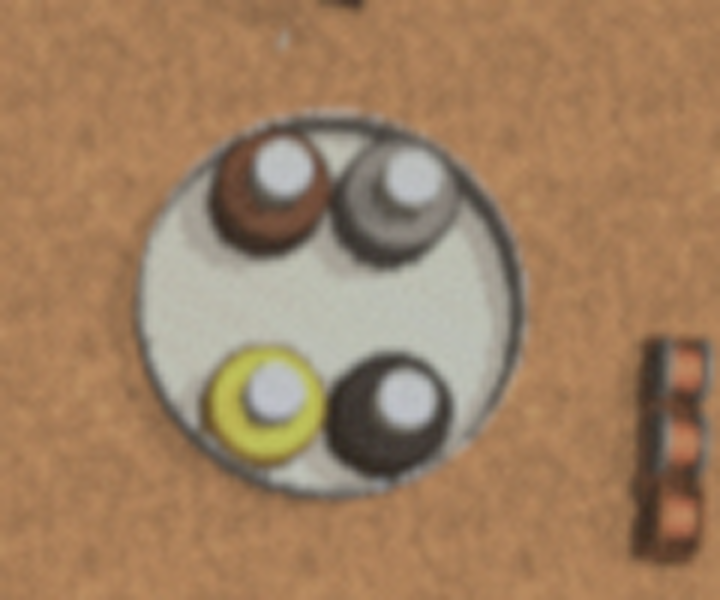

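The picture shows yellow (316,214) and black (337,216) upright against the near wall, and the middle is free. Arm and camera agree within about 1 mm. The yellow wall contact puts the tin centre nearer (560,-236). Green next.

{"api": "arm_command", "payload": {"series": [0,0,-0.04,0,0,0,0,0,-0.08,0,0,0,0,0,-0.08,0,0,0,0,0,-0.08,0,0,0,0,0,-0.08,0,0,0,0,0,-0.06,0,0,0,0,0,-0.05,0,0,0,0,0,-0.03,0,0,0,0,0,-0.02,0,0,0,0,0,-0.01,0,0,0,0,0,0,0,0,0,0,0,0,0,0,0], "hand": 0.58}}

```text
time_s: 10.53
ee_pos: [460.9, 325.8, 74.2]
ee_rot: [-180.0, -0.1, -0.0]
force: [-1.0, 0.6, 0.7]
gripper_width: 52.8
```

{"api": "arm_command", "payload": {"series": [0,0,0,0,0,0,0,0,0,0,0,0,0,0,0,0,0,0,0,0,0,0,0,0,0,0,0,0,0,0,0,0,0.02,0,0,0,0,0,0.03,0,0,0,0,0,0.05,0,0,0,0,0,0.07,0,0,0,0,0,0.08,0,0,0,0,0,0.08,0,0,0,0,0,0.08,0,0,0,0,0,0.08,0,0,0,0,0,0.08,0,0,0,0,0,0.04,0,0,0,0,0,0,0,0,0], "hand": 0.2, "newtons": 25}}

```text
time_s: 11.87
ee_pos: [461.6, 327.0, 322.2]
ee_rot: [-179.7, -0.4, -0.0]
force: [0.8, -0.1, -1.1]
gripper_width: 31.3
```

{"api": "arm_command", "payload": {"series": [0.01,-0.04,0,0,0,0,0.0165,-0.079,0,0,0,0,0.0165,-0.079,0,0,0,0,0.0165,-0.079,0,0,0,0,0.0165,-0.079,0,0,0,0,0.0165,-0.079,0,0,0,0,0.0165,-0.079,0,0,0,0,0.0165,-0.079,0,0,0,0,0.0165,-0.079,0,0,0,0,0.0165,-0.079,0,0,0,0,0.0165,-0.079,0,0,0,0,0.0165,-0.079,0,0,0,0,0.0165,-0.079,0,0,0,0,0.0165,-0.079,0,0,0,0,0.0165,-0.079,0,0,0,0,0.0165,-0.079,0,0,0,0,0,0,0,0,0,0,0,0,0,0,0,0]}}

```text
time_s: 13.37
ee_pos: [562.6, -165.1, 315.0]
ee_rot: [-179.9, 0.2, -0.2]
force: [-0.5, 0.7, -1.6]
gripper_width: 31.4
```

{"api": "arm_command", "payload": {"series": [0,0,-0.04,0,0,0,0,0,-0.08,0,0,0,0,0,-0.08,0,0,0,0,0,-0.08,0,0,0,0,0,-0.08,0,0,0,0,0,-0.06,0,0,0,0,0,-0.03,0,0,0,0,0,0,0,0,0,0,0,0,0,0,0]}}

```text
time_s: 14.12
ee_pos: [562.7, -162.7, 136.6]
ee_rot: [-179.9, 0.1, 0.1]
force: [0.4, 0.5, -1.1]
gripper_width: 31.2
```

{"api": "arm_command", "payload": {"series": [0,0,-0.02,0,0,0,0,0,-0.02,0,0,0,0,0,-0.02,0,0,0,0,0,-0.02,0,0,0,0,0,-0.02,0,0,0,0,0,-0.02,0,0,0,0,0,-0.015,0,0,0,0,0,-0.005,0,0,0,0,0,0,0,0,0]}}

```text
time_s: 14.87
ee_pos: [563.0, -163.9, 80.5]
ee_rot: [-180.0, 0.1, -0.0]
force: [-0.0, -0.2, -1.6]
gripper_width: 31.6
```

{"api": "arm_command", "payload": {"series": [0,0,-0.005,0,0,0,0,0,-0.004,0,0,0,0,0,0,0,0,0,0,0,0,0,0,0]}}

```text
time_s: 15.2
ee_pos: [563.5, -164.0, 78.0]
ee_rot: [180.0, -0.0, -0.0]
force: [-0.8, -0.7, -3.0]
gripper_width: 31.7
```

{"api": "arm_command", "payload": {"series": [0,0,-0.001,0,0,0,0,0,0,0,0,0,0,0,0,0,0,0,0,0,0,0,0,0,0,0,0.02,0,0,0,0,0,0.04,0,0,0,0,0,0.06,0,0,0,0,0,0.08,0,0,0,0,0,0.08,0,0,0,0,0,0.08,0,0,0,0,0,0.08,0,0,0,0,0,0.06,0,0,0,0,0,0,0,0,0], "hand": 0.5}}

```text
time_s: 16.28
ee_pos: [565.8, -164.7, 284.4]
ee_rot: [179.8, -0.7, -0.0]
force: [0.7, -0.2, 0.1]
gripper_width: 45.7
```

{"api": "arm_command", "payload": {"series": [0.018,0.03,0,0,0,0,0.018,0.073,0,0,0,0,0.018,0.073,0,0,0,0,0.018,0.073,0,0,0,0,0.018,0.073,0,0,0,0,0.018,0.073,0,0,0,0,0.018,0.073,0,0,0,0,0.018,0.073,0,0,0,0,0.018,0.073,0,0,0,0,0.019,0.079,0,0,0,0,0,0,0,0,0,0,0,0,0,0,0,0]}}

```text
time_s: 17.28
ee_pos: [635.1, 115.5, 275.1]
ee_rot: [180.0, 0.2, 0.2]
force: [0.5, -0.8, -0.2]
gripper_width: 45.8
```

```bash
python3 - <<'E'
from h import *
f=grab_frame("top");g=grab_frame("side");s=env.state();print(s['ee_pos'],s['gripper_width'],s['time_s'])
a=cv2.cvtColor(f["frame"],cv2.COLOR_RGB2BGR);b=cv2.cvtColor(g["frame"],cv2.COLOR_RGB2BGR)
A=cv2.resize(a[150:250,270:370],(400,400),interpolation=cv2.INTER_CUBIC);B=cv2.resize(b[120:270,180:330],(400,400),interpolation=cv2.INTER_CUBIC)
cv2.imwrite("pics/e3.png",np.hstack([A,B]))
G={n:tuple(proj(f,[x,y,100])) for n,(x,y) in dict(brown=(623.5,-202),grey=(618.7,-273.6),yellow=(499,-196),black=(494,-267.5),green=(563,-164)).items()}
for n,o in caps(f,G,100).items(): print(n,o)
E
```

```text
[635.13979764 113.24000539 276.04772718] 45.19961708014807 17.3833
brown (array([ 623.6, -202.1]), array([316.89, 177.44]), array([  8.  ,   7.75, 189.  ]))
grey (array([ 618.7, -273.8]), array([338.56, 179.01]), array([  7.75,   7.5 , 189.25]))
yellow (array([ 499.5, -196.1]), array([315.82, 214.44]), array([  8.5,   8.5, 228. ]))
black (array([ 494.8, -266.5]), array([337.43, 216.01]), array([  7.75,   7.5 , 191.  ]))
green (array([ 563.3, -163.9]), array([305.65, 195.23]), array([  8. ,   8. , 205.5]))
```

View pics/e3.png

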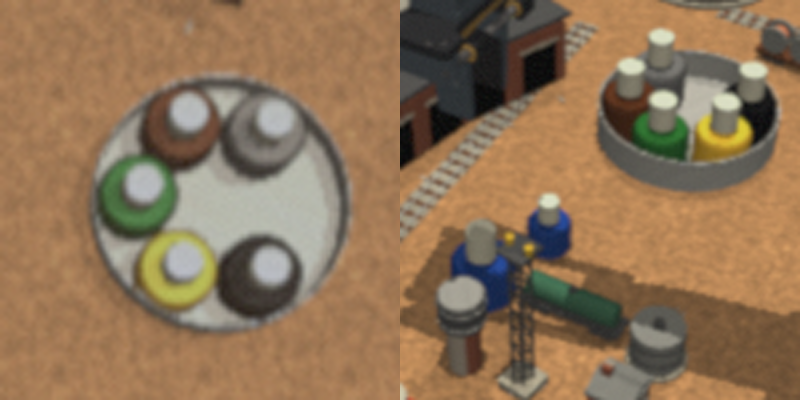

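Green stands at (306,195), world (563.3,-163.9), as commanded. Blue next.

{"api": "arm_command", "payload": {"series": [0,0,-0.04,0,0,0,0,0,-0.08,0,0,0,0,0,-0.08,0,0,0,0,0,-0.08,0,0,0,0,0,-0.07,0,0,0,0,0,-0.06,0,0,0,0,0,-0.05,0,0,0,0,0,-0.03,0,0,0,0,0,-0.02,0,0,0,0,0,0,0,0,0,0,0,0,0,0,0], "hand": 0.58}}

```text
time_s: 18.3
ee_pos: [636.3, 112.9, 74.1]
ee_rot: [-180.0, -0.1, -0.0]
force: [0.8, 1.0, 0.6]
gripper_width: 52.9
```

{"api": "arm_command", "payload": {"series": [0,0,0,0,0,0,0,0,0,0,0,0,0,0,0,0,0,0,0,0,0,0,0,0,0,0,0,0,0,0,0,0,0.02,0,0,0,0,0,0.03,0,0,0,0,0,0.05,0,0,0,0,0,0.07,0,0,0,0,0,0.08,0,0,0,0,0,0.07,0,0,0,0,0,0.05,0,0,0,0,0,0.03,0,0,0,0,0,0,0,0,0], "hand": 0.2}}

```text
time_s: 19.47
ee_pos: [637.2, 113.6, 237.9]
ee_rot: [-179.9, -0.4, -0.0]
force: [1.5, -0.7, -2.5]
gripper_width: 31.7
```

{"api": "arm_command", "payload": {"series": [-0.012,-0.04,0,0,0,0,-0.0146,-0.078,0,0,0,0,-0.0146,-0.078,0,0,0,0,-0.0146,-0.078,0,0,0,0,-0.0146,-0.078,0,0,0,0,-0.0146,-0.078,0,0,0,0,-0.0146,-0.078,0,0,0,0,-0.0146,-0.078,0,0,0,0,-0.0146,-0.078,0,0,0,0,-0.0146,-0.078,0,0,0,0,-0.0146,-0.078,0,0,0,0,-0.0146,-0.078,0,0,0,0,-0.0146,-0.078,0,0,0,0,-0.0146,-0.0765,0,0,0,0,0,0,0,0,0,0,0,0,0,0,0,0]}}

```text
time_s: 20.8
ee_pos: [553.2, -309.3, 231.6]
ee_rot: [-179.9, 0.2, -0.2]
force: [-0.4, 1.1, -2.0]
gripper_width: 31.4
```

{"api": "arm_command", "payload": {"series": [0,0,-0.03,0,0,0,0,0,-0.06,0,0,0,0,0,-0.07,0,0,0,0,0,-0.05,0,0,0,0,0,-0.03,0,0,0,0,0,0,0,0,0,0,0,0,0,0,0]}}

```text
time_s: 21.38
ee_pos: [554.5, -306.5, 136.5]
ee_rot: [-179.9, 0.1, 0.0]
force: [0.4, -0.1, -2.2]
gripper_width: 31.6
```

{"api": "arm_command", "payload": {"series": [0,0,-0.02,0,0,0,0,0,-0.02,0,0,0,0,0,-0.02,0,0,0,0,0,-0.02,0,0,0,0,0,-0.02,0,0,0,0,0,-0.02,0,0,0,0,0,-0.012,0,0,0,0,0,-0.01,0,0,0,0,0,-0.006,0,0,0,0,0,-0.003,0,0,0,0,0,0,0,0,0]}}

```text
time_s: 22.3
ee_pos: [555.0, -307.8, 78.4]
ee_rot: [180.0, -0.0, -0.0]
force: [-1.9, 1.6, 4.3]
gripper_width: 31.7
```

Blue has floor contact. Release, rise, then head to red.

{"api": "arm_command", "payload": {"series": [0,0,0,0,0,0,0,0,0,0,0,0,0,0,0,0,0,0,0,0,0,0,0,0,0,0,0.02,0,0,0,0,0,0.04,0,0,0,0,0,0.06,0,0,0,0,0,0.08,0,0,0,0,0,0.08,0,0,0,0,0,0.08,0,0,0,0,0,0.08,0,0,0,0,0,0.06,0,0,0,0,0,0,0,0,0], "hand": 0.5}}

```text
time_s: 23.38
ee_pos: [557.2, -309.0, 284.2]
ee_rot: [179.6, -0.6, -0.0]
force: [0.3, 0.0, 0.1]
gripper_width: 45.6
```

{"api": "arm_command", "payload": {"series": [0.005,0.045,0.01,0,0,0,0.0055,0.086,0.01,0,0,0,0.0055,0.086,0.01,0,0,0,0.0055,0.086,0,0,0,0,0.0055,0.086,0,0,0,0,0.0055,0.086,0,0,0,0,0.0055,0.086,0,0,0,0,0.0055,0.086,0,0,0,0,0.0055,0.086,0,0,0,0,0.0055,0.086,0,0,0,0,0.0055,0.086,0,0,0,0,0.0055,0.086,0,0,0,0,0.0055,0.086,0,0,0,0,0.0055,0.086,0,0,0,0,0.0055,0.086,0,0,0,0,0.0055,0.086,0,0,0,0,0.0055,0.086,0,0,0,0,0.0055,0.086,0,0,0,0,0.005,0.088,0,0,0,0,0,0,0,0,0,0]}}

```text
time_s: 25.05
ee_pos: [595.6, 336.5, 287.1]
ee_rot: [-179.8, 0.1, 0.3]
force: [-0.0, -0.1, -0.3]
gripper_width: 45.4
```

```bash
python3 - <<'E'
from h import *
f=grab_frame("top");g=grab_frame("side");s=env.state();print(s['ee_pos'],s['gripper_width'],s['time_s'])
a=cv2.cvtColor(f["frame"],cv2.COLOR_RGB2BGR);b=cv2.cvtColor(g["frame"],cv2.COLOR_RGB2BGR)
A=cv2.resize(a[150:250,270:370],(400,400),interpolation=cv2.INTER_CUBIC);B=cv2.resize(b[120:270,180:330],(400,400),interpolation=cv2.INTER_CUBIC)
cv2.imwrite("pics/e4.png",np.hstack([A,B]))
G={n:tuple(proj(f,[x,y,100])) for n,(x,y) in dict(brown=(623.5,-202),grey=(618.7,-273.6),yellow=(499,-196),black=(494,-267.5),green=(563,-164),blue=(555,-308)).items()}
q=[]
for n,o in caps(f,G,100).items(): print(n,o);q.append(o[0])
q=np.array(q);print(np.hypot(*(q-[560,-236]).T))
from scipy.optimize import least_squares
c=least_squares(lambda c:np.hypot(*(q-c).T)-np.hypot(*(q-c).T).mean(),[560,-236]).x
print(c,np.hypot(*(q-c).T))
E
```

```text
[595.95048774 331.29916648 287.74832775] 45.496038208250155 25.15
brown (array([ 623.6, -202.2]), array([316.93, 177.45]), array([  8.  ,   8.  , 201.75]))
grey (array([ 618.7, -273.7]), array([338.54, 179.  ]), array([  8.25,   8.  , 203.75]))
yellow (array([ 499.5, -196. ]), array([315.79, 214.45]), array([  8.75,   8.75, 234.75]))
black (array([ 494.9, -266.4]), array([337.41, 215.97]), array([  7.75,   8.  , 201.25]))
green (array([ 563.5, -164. ]), array([305.69, 195.18]), array([  8.25,   8.25, 216.25]))
blue (array([ 554.6, -307.5]), array([349.38, 198.06]), array([  8.5 ,   8.25, 216.  ]))
[72.02360724 69.76374417 72.52758096 71.84824285 72.08501925 71.70362613]
[ 559.28742758 -235.33843978] [72.34820773 70.72102278 71.56849406 71.48819031 71.46270885 72.31364152]
```

View pics/e4.png

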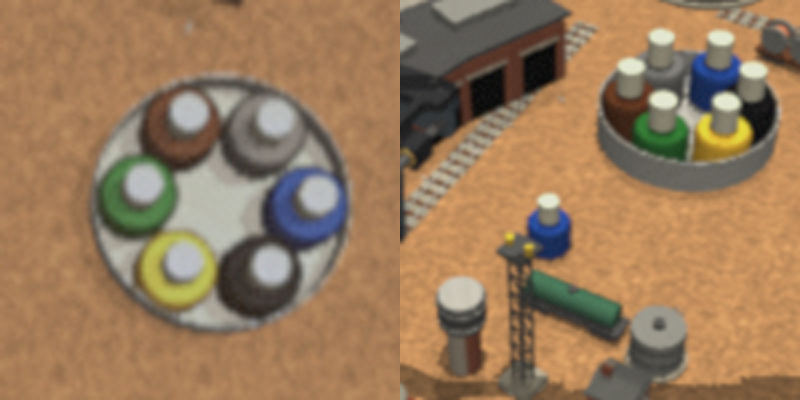

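All six ring jars stand evenly, with a free star-shaped gap in the middle. Now red.

{"api": "arm_command", "payload": {"series": [0,0,-0.04,0,0,0,0,0,-0.08,0,0,0,0,0,-0.08,0,0,0,0,0,-0.08,0,0,0,0,0,-0.08,0,0,0,0,0,-0.07,0,0,0,0,0,-0.05,0,0,0,0,0,-0.03,0,0,0,0,0,-0.02,0,0,0,0,0,-0.009,0,0,0,0,0,0,0,0,0,0,0,0,0,0,0], "hand": 0.58}}

```text
time_s: 26.15
ee_pos: [597.3, 330.4, 74.7]
ee_rot: [-179.9, -0.1, -0.0]
force: [1.3, 0.4, 0.3]
gripper_width: 52.7
```

{"api": "arm_command", "payload": {"series": [0,0,0,0,0,0,0,0,0,0,0,0,0,0,0,0,0,0,0,0,0,0,0,0,0,0,0,0,0,0,0,0,0.02,0,0,0,0,0,0.03,0,0,0,0,0,0.05,0,0,0,0,0,0.07,0,0,0,0,0,0.08,0,0,0,0,0,0.08,0,0,0,0,0,0.08,0,0,0,0,0,0.08,0,0,0,0,0,0.08,0,0,0,0,0,0.04,0,0,0,0,0,0,0,0,0], "hand": 0.2}}

```text
time_s: 27.48
ee_pos: [597.7, 330.9, 323.9]
ee_rot: [-179.7, -0.5, -0.0]
force: [0.2, -0.7, -0.5]
gripper_width: 31.5
```

{"api": "arm_command", "payload": {"series": [0,-0.05,0,0,0,0,0,-0.08,0,0,0,0,0,-0.08,0,0,0,0,0,-0.08,0,0,0,0,0,-0.08,0,0,0,0,0,-0.08,0,0,0,0,0,-0.08,0,0,0,0,0,-0.08,0,0,0,0,-0.009,-0.08,0,0,0,0,-0.009,-0.08,0,0,0,0,-0.009,-0.08,0,0,0,0,-0.009,-0.08,0,0,0,0,-0.009,-0.08,0,0,0,0,-0.009,-0.08,0,0,0,0,-0.009,-0.08,0,0,0,0,-0.01,-0.08,0,0,0,0,-0.01,-0.08,0,0,0,0,-0.01,-0.084,0,0,0,0,0,0,0,0,0,0,0,0,0,0,0,0]}}

```text
time_s: 29.15
ee_pos: [558.3, -236.6, 315.8]
ee_rot: [-179.9, 0.1, -0.2]
force: [0.5, -0.0, -1.3]
gripper_width: 31.8
```

{"api": "arm_command", "payload": {"series": [0,0,-0.04,0,0,0,0,0,-0.08,0,0,0,0,0,-0.08,0,0,0,0,0,-0.08,0,0,0,0,0,-0.08,0,0,0,0,0,-0.05,0,0,0,0,0,-0.03,0,0,0,0,0,0,0,0,0,0,0,0,0,0,0,0,0,0,0,0,0]}}

```text
time_s: 29.98
ee_pos: [560.0, -234.8, 142.4]
ee_rot: [180.0, -0.1, 0.0]
force: [0.1, -0.2, -0.9]
gripper_width: 31.5
```

{"api": "arm_command", "payload": {"series": [0,0,-0.02,0,0,0,0,0,-0.02,0,0,0,0,0,-0.015,0,0,0,0,0,-0.015,0,0,0,0,0,0,0,0,0]}}

```text
time_s: 30.4
ee_pos: [558.3, -235.0, 111.7]
ee_rot: [-179.9, 0.2, -0.0]
force: [-0.2, 0.3, -1.5]
gripper_width: 31.6
```

{"api": "arm_command", "payload": {"series": [0,0,-0.015,0,0,0,0,0,-0.015,0,0,0,0,0,-0.015,0,0,0,0,0,-0.015,0,0,0,0,0,-0.012,0,0,0,0,0,-0.008,0,0,0,0,0,-0.006,0,0,0,0,0,-0.003,0,0,0,0,0,0,0,0,0]}}

```text
time_s: 31.15
ee_pos: [559.4, -235.4, 78.0]
ee_rot: [180.0, -0.0, -0.0]
force: [-0.7, -0.6, -0.1]
gripper_width: 31.7
```

{"api": "arm_command", "payload": {"series": [0,0,-0.002,0,0,0,0,0,0,0,0,0,0,0,0,0,0,0]}}

```text
time_s: 31.4
ee_pos: [559.5, -235.5, 78.0]
ee_rot: [180.0, -0.1, -0.0]
force: [-2.1, 0.5, 5.8]
gripper_width: 31.9
```

{"api": "arm_command", "payload": {"series": [0,0,0,0,0,0,0,0,0,0,0,0,0,0,0,0,0,0,0,0,0,0,0,0,0,0,0.02,0,0,0,0,0,0.04,0,0,0,0,0,0.06,0,0,0,0,0,0.08,0,0,0,0,0,0.08,0,0,0,0,0,0.08,0,0,0,0,0,0.08,0,0,0,0,0,0,0,0,0,-0.06,-0.08,0,0,0,0,-0.06,-0.08,0,0,0,0,-0.06,-0.08,0,0,0,0,-0.06,-0.08,0,0,0,0,-0.06,-0.08,0,0,0,0,-0.06,-0.08,0,0,0,0], "hand": 0.5}}

```text
time_s: 32.9
ee_pos: [413.9, -428.5, 253.2]
ee_rot: [180.0, -0.0, -0.0]
force: [1.2, -0.3, -0.5]
gripper_width: 45.6
```

{"api": "arm_command", "payload": {"series": [-0.06,-0.08,0,0,0,0,-0.06,-0.08,0,0,0,0,-0.06,-0.06,0,0,0,0,-0.06,-0.06,0,0,0,0,0,0,0,0,0,0,0,0,0,0,0,0]}}

```text
time_s: 33.4
ee_pos: [317.9, -540.3, 252.7]
ee_rot: [-180.0, 0.0, -0.2]
force: [0.3, -0.2, -0.2]
gripper_width: 45.7
```

```bash
python3 - <<'E'
from h import *
f=grab_frame("top");g=grab_frame("side");s=env.state();print(s['ee_pos'],s['gripper_width'],s['time_s'])
a=cv2.cvtColor(f["frame"],cv2.COLOR_RGB2BGR);b=cv2.cvtColor(g["frame"],cv2.COLOR_RGB2BGR)
A=cv2.resize(a[150:250,270:370],(400,400),interpolation=cv2.INTER_CUBIC);B=cv2.resize(b[110:210,230:330],(400,400),interpolation=cv2.INTER_CUBIC)
cv2.imwrite("pics/e5.png",np.hstack([A,B]));save(f,"e6.png")
P=dict(brown=(623.5,-202),grey=(618.7,-273.6),yellow=(499,-196),black=(494,-267.5),green=(563,-164),blue=(555,-308),red=(559.3,-235.4))
o=caps(f,{n:tuple(proj(f,[x,y,100])) for n,(x,y) in P.items()},100)
o2=caps(g,{n:tuple(proj(g,[x,y,100])) for n,(x,y) in P.items()},100,9)
for n in P: print(n,o[n],np.hypot(*(o[n][0]-[559.3,-235.4])),o2[n])
E
```

```text
[ 319.5813448  -538.86849926  252.91349254] 45.57748000576516 33.5
brown (array([ 623.6, -202.2]), array([316.92, 177.45]), array([  8.  ,   8.  , 190.75])) 72.36525409338387 (array([ 623.2, -203.8]), array([266.42, 144.56]), array([  9.5 ,   5.75, 166.5 ]))
grey (array([ 618.6, -273.6]), array([338.53, 179.02]), array([  7.75,   7.75, 191.  ])) 70.53885454130942 (array([ 617.9, -274.6]), array([277.64, 133.59]), array([  8.75,   5.5 , 139.  ]))
yellow (array([ 499.6, -196.1]), array([315.82, 214.42]), array([  8.5,   8.5, 232. ])) 71.47433105668071 (array([ 498.5, -196.9]), array([302.18, 157.88]), array([  9.25,   6.25, 176.25]))
black (array([ 494.9, -266.4]), array([337.4 , 215.96]), array([  7.75,   7.75, 195.5 ])) 71.472792026057 (array([ 495.1, -267.2]), array([312.  , 146.06]), array([  9.5,   5.5, 159. ]))
green (array([ 563.4, -163.9]), array([305.64, 195.2 ]), array([  8.25,   8.  , 208.5 ])) 71.61745597268867 (array([ 563.7, -164. ]), array([278.12, 157.21]), array([  9.5 ,   6.5 , 175.25]))
blue (array([ 554.5, -307.4]), array([349.37, 198.11]), array([  8.5,   8. , 205.5])) 72.15982261618993 (array([ 553.9, -307.9]), array([299.91, 134.06]), array([  8.75,   4.75, 135.25]))
red (array([ 559.6, -235.7]), array([327.49, 196.45]), array([  8.5 ,   8.25, 222.  ])) 0.4242640687119647 (array([ 559.3, -237.2]), array([289.4, 145. ]), array([  9.5,   6. , 173. ]))
```

View pics/e5.png

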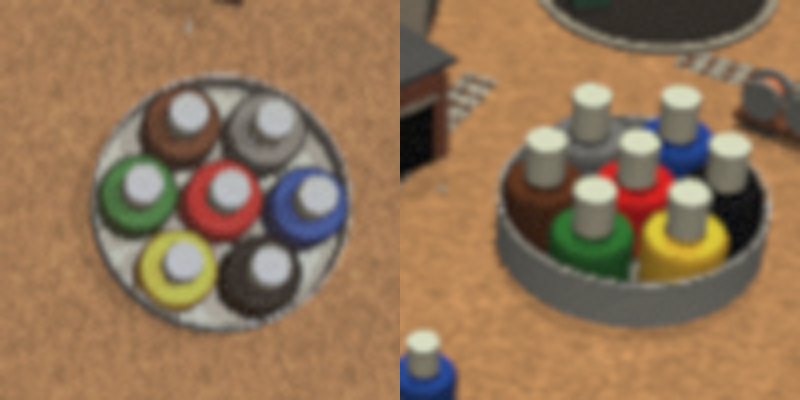

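View pics/e6.png

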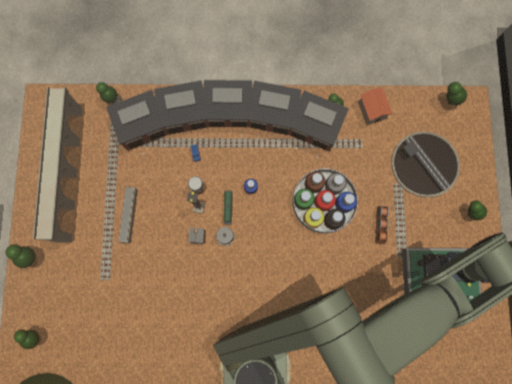

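Both views show red in the middle with six upright jars around it. The models are in place and the arm is clear. Handing in.

```bash
python3 -c "
from workcell import env
print(env.job_done(), env.state()['time_s'])"
```

```text
the job is handed in; nothing more can be done
the job is handed in; nothing more can be done
```

The seven jars are packed in the tin with red in the middle, and I handed the job in after about 34 s of the 72 s allowed. No verdict was reported.

**What I did:** I shifted black and yellow to ring positions against the near wall and left brown and grey where they stood. I then placed green, the larger blue jar and red, gripping each by its cap and setting it on the floor before letting go. The small blue look-alike stayed where it was.

**Last checks:**
- **Red:** its axis is about 0.5 mm from the ring's centre, and about 2 mm from the tin centre I fitted to the rim.
- **Ring:** the other six are 70.5 to 72.4 mm from the ring's centre, or about 70 to 73.5 mm from the rim centre, against the 80 mm limit.
- **Upright:** cap positions agree within 2 mm between the two views, assuming cap tops at standing height.
- **Surroundings:** the models look where they were by eye in the top view, though I did not re-measure them. The mast was passed with clearance, and the arm ended well clear of everything.

**What disagreed:** yellow met the wall with a sideways force of about 5 N, roughly 2 mm short of its planned spot. I took the tin centre about 2 mm further out than the rim fit for green and blue, and used the centre of the placed ring for red.

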